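Seat three pinned dies in order

ROBOT

A 7-joint arm with a two-finger parallel gripper is mounted at the origin on a cart in front of the work surface, level with it; the furniture and walls round the work are solid. World frame = base frame: x ahead of the robot, y to its left, z up, the work surface at z = 0. Lengths are in mm, angles in rad, forces in N, time in s.
With the tool pointing down it reaches from about 400 to 875 mm from the base axis. Payload 4.4 kg.
Tool frame: the origin (TCP) lies midway between the tips of the shut fingers; the grasp point (between the pads) lies 19 mm behind it (ctrl.pinch_z is the distance from the TCP to the grasp point, in mm); z points along the fingers, y is the line along which they close (so a half turn about z gives the same grasp; the last joint's range is limited). The gripper opens to 85 mm and grips with 20 to 120 N. Pads are 22 mm wide; open, the fingers measure 114 mm over their backs; the gripper's body (76 mm by 85 mm) begins 54 mm behind the grasp point. The pads swing forward as they close: fully open they stand 13 mm farther back than shut.
Start: joints at [-0.066, 0.628, 0.038, 1.517, -0.027, 0.996, -0.02], TCP at [650.014, 0.027, 231.313] pointing down, gripper open.
Joint ranges: [-3.06, 3.06], [-0.37, 2.12], [-1.25, 1.32], [0.18, 2.47], [-1.1, 4.24], [0.23, 1.98], [-2.94, 2.94]. Speed limits (rad/s): [2.57, 2.57, 3.14, 3.14, 3.14, 3.14, 3.14].

INTERFACE

Orientations are given as [roll, pitch, yaw] about the fixed x, y, z axes, in that order (R = Rz(yaw) Ry(pitch) Rx(roll)).
In Python, from cell import read_state, cams, order, ctrl gives the robot as it stands.
- The arm moves only by the tool move_arm, never from a script. Its argument "targets" is text: rows parted by semicolons, each of 7 numbers parted by spaces: the gripper's target within -1 to 1 (fully open at 1, half-way at 0, shut at -1), then the shift along the tool's x, y, z in cm, then the turn, a rotation vector about the tool's x, y, z in degrees. A call has 1 to 5 rows; each row shifts and turns the commanded pose from where the row before left it, along the tool's axes as they then stand; what a row does not reach is not made up. A row lasts 1/12 s, in which the tool goes at most 41.7 mm and 7.16 degrees, less where a joint would pass 70% of its speed; a pose out of reach is approached as far as the arm can. A call with a gripper value outside its range is refused whole. The fingers move at their own pace and stop on an object; the grip force is fixed at half the most. Time passes only in rows, so rows that do not move let the fingers close. It gives the time, the measured TCP pose, the force, the opening and the grip force at its end, in the units of the state.
- read_state(): the state, without advancing time (a new reading comes with each control period).
- cams.get_image(name): name is "scene" or "side" or "wrist"; returns a dict with "color" (420x560x3 uint8, red, green, blue), "fovy" (degrees; the focal length in pixels is half the picture's height over the tangent of half this angle, whatever the lens; pixels are square), "cx", "cy" (the principal point, pixels), "rvec" (rotation vector, rad) and "tvec" (3), from world to camera coordinates, as OpenCV has them. Camera axes: x right, y down, z forward; pixel columns grow to the right and rows downward; lengths in mm; the calibration is good to about 2 mm. A picture is of the moment at which its call begins. There is no depth.
- order.finish_job(): hands the job in; it is judged then, once.
The state is a dict: "clock": time; "qpos": joint angles; "qd": joint speeds; "tau": joint torques, N m; "eef_pos": TCP position; "tool_rot": TCP orientation; "force": force on the tool from outside, world axes, zero at the start; "torque": the same for the moment, N m; "width": finger opening in mm; "gripper_force": force on a finger pad.
Only numpy, scipy, OpenCV 4.12 (cv2) and the standard library are available. Lean on these libraries where they do the work, as an engineer would, in place of code of your own. Each camera call takes 0.05 s, during which the arm holds its last target. There are 200 camera calls.

TASK

Three small dental models on the bench have a removable plaster die that still stands a few millimetres proud of its base: one die has a single tooth, one has two teeth and one has three. With the fingertips, lightly press each die straight down until it sits fully home on its base: the single-tooth die first, then the two-tooth die, then the three-tooth die. Do not pick anything up or pull a die out, do not shove the bases about, and leave everything else where it stands.

Things in the scene. Friction and masses are not known exactly. Their poses are not given: they have to be found in the camera images.
- base_single: loose model base of light brown stone under the single-tooth die: a rounded block 40 mm (x) by 42 mm (y), 26 mm high, about 0.3 kg, standing on the bench (not fixed). Origin at the centre of its underside, z up, y along the row of teeth
- die_single_top (a point): top centre of the single-tooth die, which has one tooth stump on a plinth 18 mm by 16 mm, 9 mm thick, all white plaster, carried by brass pins. Each stump is 12 mm wide at the foot, 8 mm at the top and 9 mm tall; neighbours stand 14 mm apart, centre to centre. The point is level with the flat tops of the stumps: 44 mm above the bench when the die is home, 49 to 52 mm at the start
- die_single (a joint): how far the single-tooth die is pushed down into its base, m: 0.008 is fully home (plinth resting on the base, rigid stop), starts between 0 and 0.003 (5 to 8 mm of gap with the pins showing). It slides straight up and down against about 3 N of friction, stays where it is left and turns nowhere; negative means pulled up
- base_double: loose model base of light brown stone under the two-tooth die: a rounded block 40 mm (x) by 56 mm (y), 26 mm high, about 0.3 kg, standing on the bench (not fixed). Origin at the centre of its underside, z up, y along the row of teeth
- die_double_top (a point): top centre of the two-tooth die, which has two tooth stumps in a row along y (for two teeth this point lies over the gap between them) on a plinth 18 mm by 30 mm, 9 mm thick, all white plaster, carried by brass pins. Each stump is 12 mm wide at the foot, 8 mm at the top and 9 mm tall; neighbours stand 14 mm apart, centre to centre. The point is level with the flat tops of the stumps: 44 mm above the bench when the die is home, 49 to 52 mm at the start
- die_double (a joint): how far the two-tooth die is pushed down into its base, m: 0.008 is fully home (plinth resting on the base, rigid stop), starts between 0 and 0.003 (5 to 8 mm of gap with the pins showing). It slides straight up and down against about 3 N of friction, stays where it is left and turns nowhere; negative means pulled up
- base_triple: loose model base of light brown stone under the three-tooth die: a rounded block 40 mm (x) by 70 mm (y), 26 mm high, about 0.3 kg, standing on the bench (not fixed). Origin at the centre of its underside, z up, y along the row of teeth
- die_triple_top (a point): top centre of the three-tooth die, which has three tooth stumps in a row along y on a plinth 18 mm by 44 mm, 9 mm thick, all white plaster, carried by brass pins. Each stump is 12 mm wide at the foot, 8 mm at the top and 9 mm tall; neighbours stand 14 mm apart, centre to centre. The point is level with the flat tops of the stumps: 44 mm above the bench when the die is home, 49 to 52 mm at the start
- die_triple (a joint): how far the three-tooth die is pushed down into its base, m: 0.008 is fully home (plinth resting on the base, rigid stop), starts between 0 and 0.003 (5 to 8 mm of gap with the pins showing). It slides straight up and down against about 3 N of friction, stays where it is left and turns nowhere; negative means pulled up
- etch_bottle: bystander: small white dropper bottle with a screw cap, 30 mm wide, 62 mm tall; loose, origin at the centre of its underside; to be left alone
- powder_jar: bystander: small white jar with a wide ribbed cap, 41 mm wide, 58 mm tall; loose, origin at the centre of its underside; to be left alone
- steel_block: bystander: flat square ground steel block, 46x46x12 mm; loose, origin at the centre of its underside; to be left alone
- salve_jar: bystander: wide round jar with a broad cap, 60 mm wide, 52 mm tall; loose, origin at the centre of its underside; to be left alone
- casting_disc: bystander: flat white round disc with a low boss in the middle, 64 mm wide, 10 mm tall; loose, origin at the centre of its underside; to be left alone
- plaster_model_2: bystander: plaster dental model, a whole horseshoe arch of teeth on a trimmed base, 52x68x32 mm; loose, origin at the centre of its underside; to be left alone
Not all that is in view belongs to the job. Leave any red look-alike of the base_single alone.

How it is judged:
By the outcome, as a careful person would: the job done as asked, in the order asked, and still so for the second after the job is handed in, with the robot touching nothing.
It also fails if it takes over 51 s, if anything falls off the work surface, if the arm or the gripper's body presses on something with over 40 N, if the wrist force passes 120 N, or if a joint passes its speed limit or range.

## Working session

There is one attempt and no reset: what is moved stays moved. The work goes in short steps, Python scripts to look and compute and a tool call to move; the robot and the scene stay as the last step left them, time stands still between calls to the robot, and variables do not carry over. Pictures are saved under pics/ and viewed, at most 13 in all, crops included, and the job is handed in when it is done.

Besides the shell and the picture viewer there is one more tool, called after "Request:" as name(argument=value, ...), one argument or row to a line, values as JSON. move_arm: Moves the arm, as the interface text tells. Its arguments: {"type":"object","properties":{"targets":{"type":"string"}},"required":["targets"]}

```bash
mkdir -p pics; cat > h.py <<'E'
import numpy as np, cv2
from cell import read_state, cams, order, ctrl
def grab(n,f):
    d=cams.get_image(n); cv2.imwrite(f,d["color"][:,:,::-1])
    d2={k:np.array(v) for k,v in d.items()}; np.savez(f[:-4]+".npz",**d2); return d2
def load(f): return dict(np.load(f))
def cam(d):
    R=cv2.Rodrigues(d["rvec"].astype(float))[0]; t=d["tvec"].reshape(3).astype(float)
    f=d["color"].shape[0]/2/np.tan(np.radians(float(d["fovy"]))/2); return R,t,f
def ray(d,u,v):
    R,t,f=cam(d); r=R.T@np.array([(u-d["cx"])/f,(v-d["cy"])/f,1.]); return -R.T@t,r/np.linalg.norm(r)
def onz(d,u,v,z):
    c,r=ray(d,u,v); return c+r*(z-c[2])/r[2]
def proj(d,p):
    R,t,f=cam(d); q=R@np.array(p,float)+t; return np.array([d["cx"]+f*q[0]/q[2],d["cy"]+f*q[1]/q[2]])
E
python3 - <<'E'
from h import *
for n in("scene","side","wrist"):
    d=grab(n,f"pics/{n}0.png"); R,t,f=cam(d); print(n,(-R.T@t).round(),R[2].round(2),round(f))
s=read_state(); print({k:np.round(v,3) for k,v in s.items()})
E
```

```text
scene [-137. -578.  753.] [ 0.66  0.39 -0.64] 434
side [  920. -1104.   707.] [-0.3   0.79 -0.54] 385
wrist [648.  75. 373.] [-0.   -0.3  -0.95] 328
{'clock': np.float64(0.15), 'qpos': array([-0.066,  0.629,  0.038,  1.518, -0.027,  0.996, -0.02 ]), 'qd': array([ 0.001, -0.003,  0.003, -0.003, -0.001, -0.001,  0.002]), 'tau': array([ 2.0000e-03, -5.6380e+01,  1.2280e+00, -1.9365e+01,  1.1000e-02,
        7.0000e-03, -0.0000e+00]), 'eef_pos': array([6.49545e+02, 2.60000e-02, 2.30605e+02]), 'tool_rot': array([-3.14 ,  0.   ,  1.571]), 'force': array([ 0.419, -0.508,  0.304]), 'torque': array([-0.026, -0.008, -0.017]), 'gripper_force': np.float64(0.0), 'width': np.float64(85.193)}
```

View pics/scene0.png

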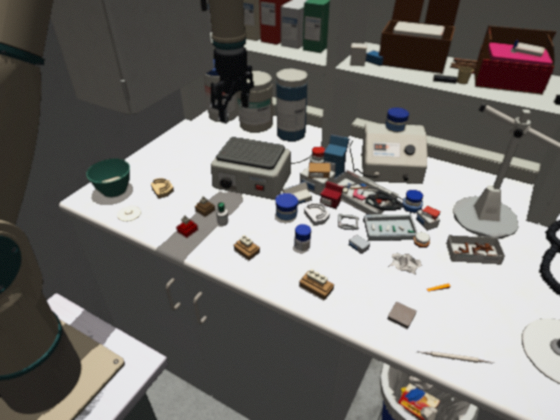

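View pics/wrist0.png

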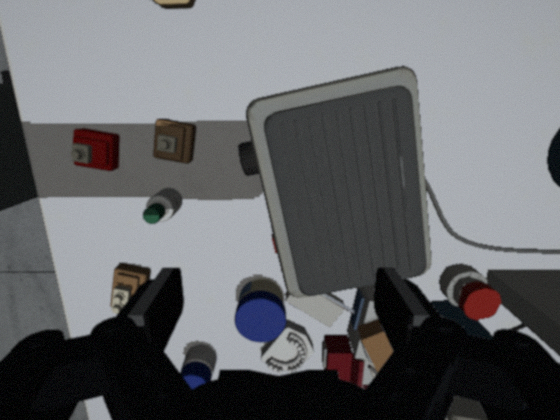

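View pics/side0.png

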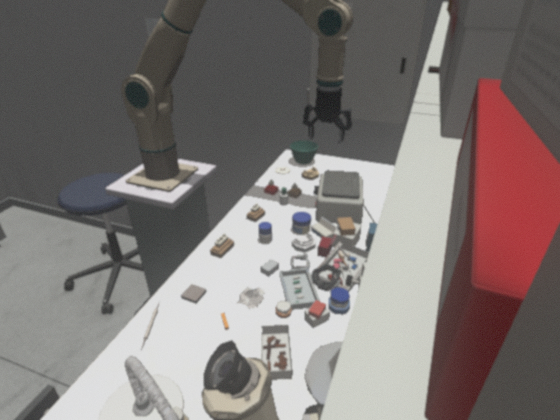

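Wrist view: a brown one-tooth base at (173,140), its red look-alike at (95,150), and the two-tooth base at (128,290). Scene view: single (204,207), red (187,228), double (247,246), triple (317,283). The tan item at (162,187) still needs checking, so I'm taking one close crop of the candidates.

```bash
python3 - <<'E'
from h import *
s=cv2.imread("pics/scene0.png"); w=cv2.imread("pics/wrist0.png")
a=cv2.resize(s[170:300,140:340],(800,520),interpolation=cv2.INTER_CUBIC)[:,:]
cv2.imwrite("pics/c1.png",a)
S=load("pics/scene0.npz"); W=load("pics/wrist0.npz")
for n,p in dict(single=(204,207),red=(187,228),double=(247,246),triple=(317,283),tan=(162,187),white=(348,221)).items(): print(n,onz(S,*p,30).round())
for n,p in dict(single=(168,144),red=(82,152),double=(121,297)).items(): print('w',n,onz(W,*p,48).round())
E
```

```text
single [519.  26.  30.]
red [434.  13.  30.]
double [ 454. -150.   30.]
triple [ 434. -342.   30.]
tan [532. 180.  30.]
white [ 652. -322.   30.]
w single [540.  40.  48.]
w red [454.  32.  48.]
w double [ 469. -131.   48.]
```

View pics/c1.png

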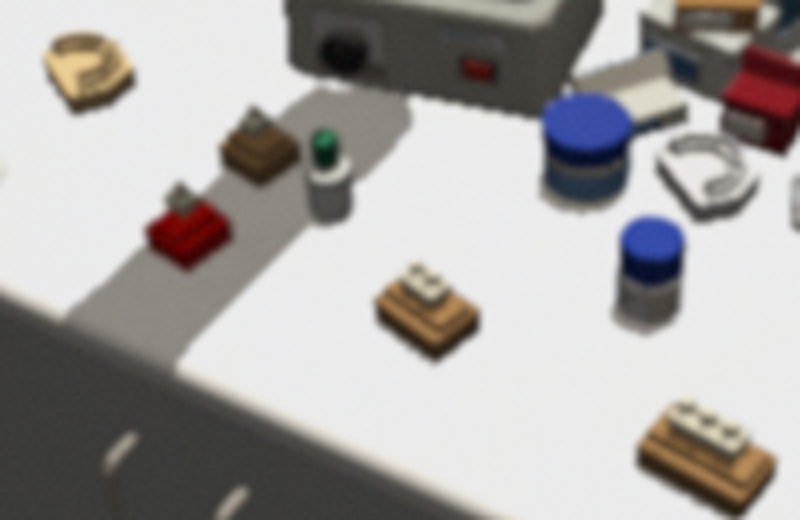

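The choice is clear: the brown single at scene (204,207), not the red one. The tan horseshoe at (162,187) is no candidate. Next I move near the single with the fingers shut.

Request:
move_arm(
  targets="-1 -0.25 -2.75 2 0 0 0;-1 -0.25 -2.75 2 0 0 0;-1 -0.25 -2.75 2 0 0 0;-1 -0.25 -2.75 2 0 0 0;-1 0 0 0 0 0 0",
)

```text
clock: 0.57
eef_pos: [529.4, -10.8, 147.2]
tool_rot: [-3.125, 0.001, 1.57]
force: [-1.7, 0.3, -0.3]
width: 25.5
gripper_force: 0.0
```

```bash
python3 - <<'E'
from h import *
import time
d=grab("wrist","pics/w1.png"); s=read_state(); print(s['clock'],s['eef_pos'],s['tool_rot'],s['width'],s['force'])
print(proj(d,s['eef_pos']), proj(d,[540,40,50]))
E
```

```text
0.6167 [534.735481   -10.44109636 149.22669054] [-3.13270925e+00  3.37687645e-04  1.57018313e+00] 17.63236875497805 [ 0.50609669 -0.3799678  -0.06129394]
[292.12639558 270.83319839] [297.0736339  142.02799556]
```

View pics/w1.png

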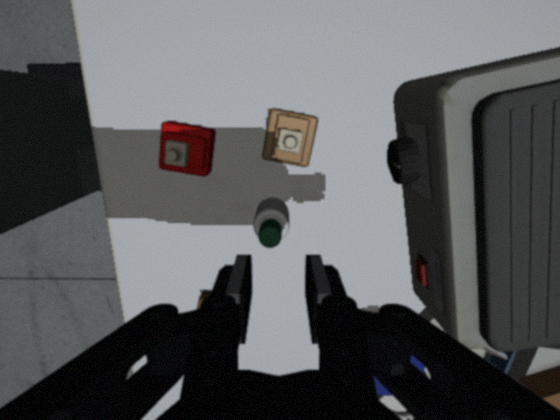

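The single-tooth stump shows at wrist (290,143), with the bottle at (270,230) clear of it.

```bash
python3 - <<'E'
from h import *
W=load("pics/w1.npz"); S=load("pics/scene0.npz")
def tri(l):
    A=np.zeros((3,3));b=np.zeros(3)
    for c,r in l: P=np.eye(3)-np.outer(r,r); A+=P;b+=P@c
    return np.linalg.solve(A,b)
print(onz(W,290,142,50), tri([ray(W,290,142),ray(S,203.7,197)]),onz(W,270,232,62))
print(onz(S,203.7,197,50),'dbl',onz(S,140+427/4,170+280/4,46),'tri',onz(S,140+710/4,170+420/4,46))
for n,p in (('d',(121,297)),): print(onz(load("pics/wrist0.npz"),*p,48))
E
```

```text
[534.90691204  40.01296036  50.        ] [535.95318356  38.67776501  46.23280483] [520.47164881 -24.86203931  62.        ]
[533.4440226  34.5580935  50.       ] dbl [ 457.12917435 -148.35470028   46.        ] tri [ 441.54857574 -338.79944649   46.        ]
[ 469.32575505 -131.27277985   48.        ]
```

Request:
move_arm(
  targets="-1 2.5 0 1.5 0 0 0;-1 2.5 0 1.5 0 0 0;-1 0 0 2.5 0 0 0;-1 0 0 1.7 0 0 0;-1 0 0 0 0 0 0",
)

```text
clock: 1.03
eef_pos: [539.5, 40.8, 76.9]
tool_rot: [-3.138, 0.0, 1.572]
force: [-0.2, -1.0, 0.2]
width: -0.3
gripper_force: 0.0
```

```bash
python3 - <<'E'
from h import *
d=grab("wrist","pics/w2.png"); e=grab("scene","pics/s2.png"); s=read_state(); print(s['clock'],s['eef_pos'],s['tool_rot'],s['width'],s['force'])
print(proj(d,s['eef_pos']), proj(e,s['eef_pos']))
a=cv2.resize(d["color"][100:380,140:420],(560,560)); u,v=proj(e,s['eef_pos']).astype(int)
b=cv2.resize(e["color"][v-35:v+35,u-15:u+15],(240,560),interpolation=cv2.INTER_CUBIC)
cv2.imwrite("pics/c2.png",np.hstack([a,b])[:,:,::-1])
E
```

```text
1.1333 [541.06910831  39.9973192   79.4733473 ] [3.14106329e+00 8.38580648e-05 1.57060761e+00] -0.001182032287692242 [-0.27209257  0.54467844  0.38619848]
[284.25621717 273.6630059 ] [202.48400226 185.80414477]
```

View pics/c2.png

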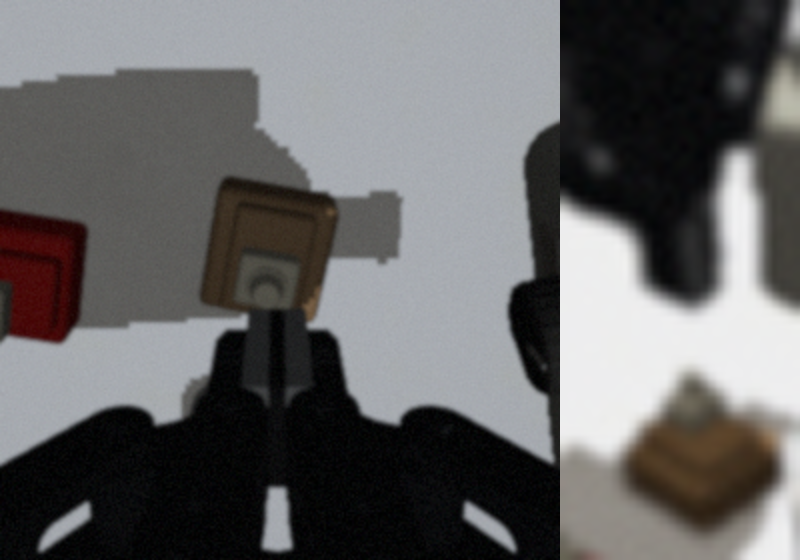

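```bash
python3 - <<'E'
from h import *
W=load("pics/w2.npz");S=load("pics/s2.npz");s=read_state(); print(s['eef_pos'])
su=202.48-15+(695-560)/8; sv=185.8-35+385/8
print(onz(W,273,243,50),onz(W,273,243,52),onz(S,su,sv,50),su,sv)
E
```

```text
[541.06910831  39.9973192   79.4733473 ]
[535.14638836  43.14385527  50.        ] [535.18647062  44.00511184  52.        ] [527.83678449  28.16985504  50.        ] 204.355 198.925
```

Request:
move_arm(
  targets="-1 0.4 -0.35 1.2 0 0 0;-1 0 0 1 0 0 0;-1 0 0 0 0 0 0;-1 0 0 0 0 0 0",
)

```text
clock: 1.47
eef_pos: [537.1, 43.7, 57.7]
tool_rot: [3.141, 0.0, 1.57]
force: [0.1, -0.6, -0.0]
width: -0.2
gripper_force: 0.0
```

Request:
move_arm(
  targets="-1 0 0 0.4 0 0 0;-1 0 0 0.3 0 0 0;-1 0 0 0 0 0 0",
)

```text
clock: 1.72
eef_pos: [536.5, 43.8, 50.2]
tool_rot: [-3.141, 0.0, 1.57]
force: [-0.8, 0.2, 0.7]
width: -0.1
gripper_force: 0.0
```

Request:
move_arm(
  targets="-1 0 0 0.3 0 0 0;-1 0 0 0 0 0 0",
)

```text
clock: 1.88
eef_pos: [536.8, 43.9, 47.2]
tool_rot: [3.141, 0.0, 1.571]
force: [-0.6, 0.4, 0.8]
width: -0.0
gripper_force: 0.0
```

Request:
move_arm(
  targets="-1 0 0 0.25 0 0 0",
)

```text
clock: 1.97
eef_pos: [536.8, 43.9, 45.2]
tool_rot: [3.141, 0.0, 1.571]
force: [-0.6, -0.3, 2.5]
width: -0.1
gripper_force: 1.5
```

```bash
python3 - <<'E'
from h import *
d=grab("wrist","pics/w3.png"); e=grab("scene","pics/s3.png"); s=read_state(); print(s['clock'],s['eef_pos'],s['force'])
a=cv2.resize(d["color"][180:320,210:350],(560,560)); u,v=proj(e,s['eef_pos']).astype(int)
b=cv2.resize(e["color"][v-35:v+35,u-15:u+15],(240,560),interpolation=cv2.INTER_CUBIC)
cv2.imwrite("pics/c3.png",np.hstack([a,b])[:,:,::-1])
E
```

```text
2.0667 [536.76193139  43.90808886  44.75084271] [ 0.0876199  -0.94700433  0.51343158]
```

View pics/c3.png

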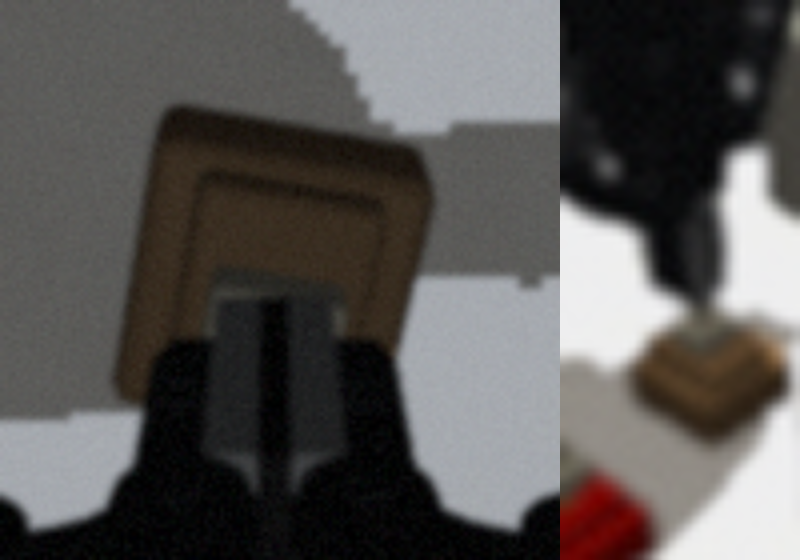

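The tips sit on the stump with the plinth centred under them, and the 2.5 N reading is the pin friction. I press on to the stop.

Request:
move_arm(
  targets="-1 0 0 0.1 0 0 0;-1 0 0 0 0 0 0",
)

```text
clock: 2.23
eef_pos: [536.8, 44.0, 44.0]
tool_rot: [3.141, 0.0, 1.571]
force: [-0.1, -0.2, 3.8]
width: -0.0
gripper_force: 1.7
```

Request:
move_arm(
  targets="-1 0 0 0.1 0 0 0;-1 0 0 0 0 0 0",
)

```text
clock: 2.4
eef_pos: [536.8, 44.0, 43.8]
tool_rot: [3.141, -0.0, 1.571]
force: [-1.9, -0.8, 11.5]
width: -0.3
gripper_force: 5.5
```

Home at 44 mm, and the force rises to 11.5 N against the stop. Lift straight up and go to the double.

Request:
move_arm(
  targets="-1 0 0 -0.8 0 0 0;-1 0 0 -3 0 0 0;-1 0 0 -3.8 0 0 0;-1 -3.2 -1 0 0 0 0;-1 -3.2 -1 0 0 0 0",
)

```text
clock: 2.82
eef_pos: [518.7, -18.2, 121.1]
tool_rot: [3.136, -0.001, 1.576]
force: [-0.3, -1.0, -0.1]
width: -0.2
gripper_force: 0.0
```

Request:
move_arm(
  targets="-1 -3.2 -1 0 0 0 0;-1 -3.2 -1 0 0 0 0;-1 -3.2 -1 0 0 0 0;-1 -3.2 -1 0 0 0 0;-1 -2.6 -1 0 0 0 0",
)

```text
clock: 3.23
eef_pos: [465.6, -176.4, 119.0]
tool_rot: [3.142, 0.001, 1.569]
force: [0.5, 0.6, 0.8]
width: 0.1
gripper_force: 0.0
```

Request:
move_arm(
  targets="-1 0 0 0 0 0 0;-1 0 0 0 0 0 0",
)

```text
clock: 3.4
eef_pos: [465.6, -175.7, 118.9]
tool_rot: [-3.141, 0.0, 1.567]
force: [-0.8, 0.6, -0.2]
width: -0.0
gripper_force: 0.0
```

```bash
python3 - <<'E'
from h import *
d=grab("wrist","pics/w4.png"); s=read_state(); print(s['clock'],s['eef_pos'],s['tool_rot'],s['force'],proj(d,s['eef_pos']),d['cx'],d['cy'])
cv2.imwrite("pics/c4.png",cv2.resize(d["color"][0:300,80:480],(800,600))[:,:,::-1])
E
```

```text
3.45 [ 466.42233165 -173.95685597  118.86969741] [ 3.14149469e+00 -5.28000001e-04  1.56959787e+00] [0.06516418 0.6980474  0.16708962] [282.60856815 266.18669217] 278.1115000232364 208.8518445765788
```

View pics/c4.png

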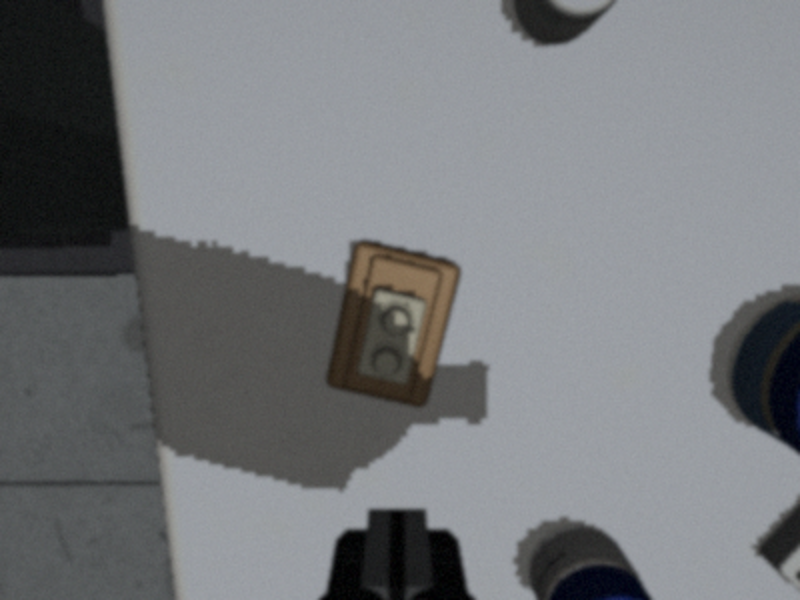

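The two stump tops are at wrist pixels (278.5,159) and (273.5,179), with nothing near them.

```bash
python3 - <<'E'
from h import *
W=load("pics/w4.npz"); a=onz(W,278.5,159,50);b=onz(W,273.5,179,50);print(a,b,(a+b)/2+[1.7,.5,0],a-b,read_state()['eef_pos'])
E
```

```text
[ 464.60065226 -132.75617498   50.        ] [ 461.26699447 -145.90021978   50.        ] [ 464.63382337 -138.82819738   50.        ] [ 3.33365779 13.1440448   0.        ] [ 466.42233165 -173.95685597  118.86969741]
```

Request:
move_arm(
  targets="-1 1.75 -0.1 1.8 0 0 0;-1 1.75 -0.1 1.8 0 0 0;-1 0 0 1.7 0 0 0;-1 0 0 1 0 0 0;-1 0 0 0 0 0 0",
)

```text
clock: 3.87
eef_pos: [463.9, -137.1, 54.2]
tool_rot: [-3.139, -0.001, 1.574]
force: [-0.1, -0.4, -0.0]
width: 0.1
gripper_force: 0.0
```

```bash
python3 - <<'E'
from h import *
d=grab("wrist","pics/w5.png"); s=read_state(); print(s['clock'],s['eef_pos'],s['tool_rot'],s['force'])
cv2.imwrite("pics/c5.png",cv2.resize(d["color"][150:330,190:370],(600,600))[:,:,::-1])
E
```

```text
3.9167 [ 464.32250656 -138.00734716   55.12926519] [-3.13986164e+00 -6.45434958e-04  1.57239316e+00] [0.10089266 0.47901842 0.40454021]
```

View pics/c5.png

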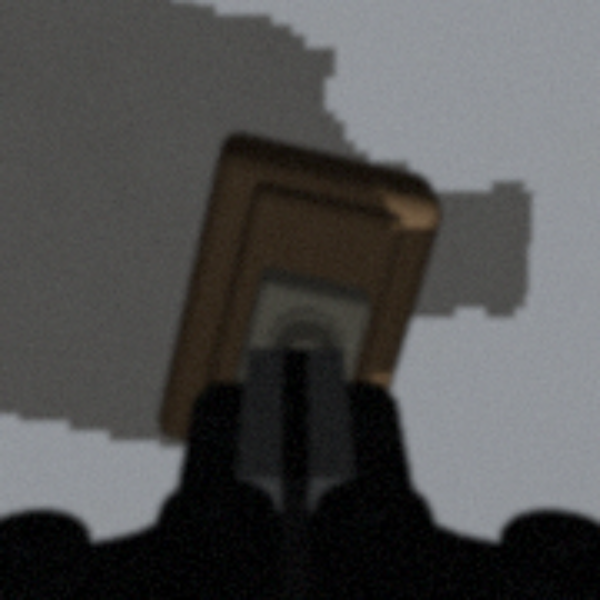

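Front stump at crop (300,335), just ahead of the tips and laterally in line. I nudge 2 mm forward and press.

Request:
move_arm(
  targets="-1 0.2 0 0.3 0 0 0;-1 0 0 0.3 0 0 0;-1 0 0 0.3 0 0 0",
)

```text
clock: 4.17
eef_pos: [465.3, -137.1, 47.4]
tool_rot: [3.14, 0.0, 1.571]
force: [0.7, 0.6, 2.4]
width: 0.3
gripper_force: 1.5
```

Request:
move_arm(
  targets="-1 0 0 0.15 0 0 0;-1 0 0 0.05 0 0 0",
)

```text
clock: 4.33
eef_pos: [465.3, -137.1, 45.1]
tool_rot: [3.14, 0.0, 1.571]
force: [1.3, -0.1, 2.3]
width: 0.2
gripper_force: 1.4
```

Request:
move_arm(
  targets="-1 0 0 0.05 0 0 0;-1 0 0 0 0 0 0",
)

```text
clock: 4.5
eef_pos: [465.2, -137.1, 44.6]
tool_rot: [3.14, 0.0, 1.571]
force: [1.7, -0.7, 1.8]
width: 0.1
gripper_force: 1.2
```

Request:
move_arm(
  targets="-1 0 0 0.1 0 0 0;-1 0 0 0 0 0 0",
)

```text
clock: 4.67
eef_pos: [465.3, -137.1, 43.9]
tool_rot: [3.14, 0.0, 1.571]
force: [0.8, 0.1, 8.1]
width: -0.2
gripper_force: 3.8
```

Request:
move_arm(
  targets="-1 0 0 0.1 0 0 0;-1 0 0 0 0 0 0",
)

```text
clock: 4.83
eef_pos: [465.3, -137.1, 43.7]
tool_rot: [3.14, 0.0, 1.571]
force: [-0.3, 1.3, 16.5]
width: -0.2
gripper_force: 8.4
```

The double is home (16.5 N on the stop). On to the triple.

Request:
move_arm(
  targets="-1 0 0 -0.8 0 0 0;-1 0 0 -3 0 0 0;-1 0 0 -3.8 0 0 0;-1 -3.35 -0.25 0 0 0 0;-1 -3.35 -0.25 0 0 0 0",
)

```text
clock: 5.25
eef_pos: [460.9, -203.2, 120.4]
tool_rot: [3.138, 0.001, 1.576]
force: [0.4, -0.6, -1.0]
width: 0.6
gripper_force: 0.0
```

Request:
move_arm(
  targets="-1 -3.35 -0.2 0 0 0 0;-1 -3.35 -0.2 0 0 0 0;-1 -3.35 -0.2 0 0 0 0;-1 -3.35 -0.2 0 0 0 0;-1 -3.35 -0.2 0 0 0 0",
)

```text
clock: 5.67
eef_pos: [448.0, -373.0, 118.0]
tool_rot: [-3.14, -0.001, 1.57]
force: [-0.5, 0.0, -1.3]
width: 0.4
gripper_force: 0.0
```

Request:
move_arm(
  targets="-1 0 0 0 0 0 0;-1 0 0 0 0 0 0",
)

```text
clock: 5.83
eef_pos: [447.4, -374.0, 117.8]
tool_rot: [-3.14, 0.0, 1.566]
force: [-0.4, 0.1, 0.6]
width: -0.2
gripper_force: 0.0
```

```bash
python3 - <<'E'
from h import *
d=grab("wrist","pics/w6.png"); s=read_state(); print(s['clock'],s['eef_pos'],s['tool_rot'],s['force'],proj(d,s['eef_pos']))
cv2.imwrite("pics/c6.png",cv2.resize(d["color"][0:300,80:480],(800,600))[:,:,::-1])
E
```

```text
5.8833 [ 448.17708379 -371.5849781   117.72037624] [-3.13984276e+00 -1.27280558e-03  1.56877440e+00] [0.21499213 1.12872564 0.10094827] [282.44405888 264.98477185]
```

View pics/c6.png

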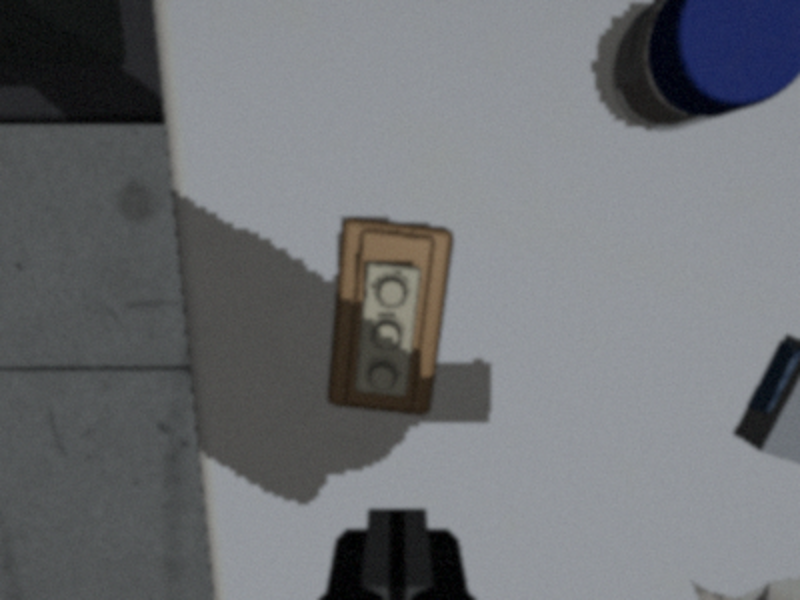

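The middle of three stumps is at wrist (273.5,167). Compared with the double view, the offset is about +37 mm in y and −3.5 mm in x.

Request:
move_arm(
  targets="-1 1.85 -0.2 1.8 0 0 0;-1 1.85 -0.15 1.8 0 0 0;-1 0 0 1.7 0 0 0;-1 0 0 0.9 0 0 0;-1 0 0 0 0 0 0",
)

```text
clock: 6.3
eef_pos: [445.1, -332.4, 54.6]
tool_rot: [-3.138, -0.003, 1.573]
force: [0.4, 0.0, 0.2]
width: 0.1
gripper_force: 0.0
```

Request:
move_arm(
  targets="-1 0 0 0.3 0 0 0;-1 0 0 0.3 0 0 0;-1 0 0 0.2 0 0 0",
)

```text
clock: 6.55
eef_pos: [446.7, -335.1, 49.0]
tool_rot: [3.14, 0.001, 1.57]
force: [0.3, 0.5, 3.3]
width: -0.1
gripper_force: 1.4
```

Request:
move_arm(
  targets="-1 0 0 0.15 0 0 0;-1 0 0 0.1 0 0 0",
)

```text
clock: 6.72
eef_pos: [446.6, -335.1, 46.4]
tool_rot: [3.14, 0.001, 1.57]
force: [0.7, -0.6, 3.4]
width: -0.0
gripper_force: 1.4
```

Request:
move_arm(
  targets="-1 0 0 0.15 0 0 0;-1 0 0 0.05 0 0 0;-1 0 0 0 0 0 0",
)

```text
clock: 6.97
eef_pos: [446.5, -335.1, 44.1]
tool_rot: [3.14, 0.001, 1.57]
force: [0.9, -0.7, 1.5]
width: 0.1
gripper_force: 1.2
```

Request:
move_arm(
  targets="-1 0 0 0.1 0 0 0;-1 0 0 0 0 0 0",
)

```text
clock: 7.13
eef_pos: [446.6, -335.1, 43.8]
tool_rot: [3.14, 0.001, 1.571]
force: [-0.4, 0.3, 9.8]
width: -0.2
gripper_force: 4.8
```

Request:
move_arm(
  targets="-1 0 0 0.05 0 0 0;-1 0 0 0 0 0 0",
)

```text
clock: 7.3
eef_pos: [446.6, -335.1, 43.7]
tool_rot: [3.14, 0.001, 1.571]
force: [-1.0, -0.1, 13.1]
width: -0.1
gripper_force: 6.6
```

Request:
move_arm(
  targets="-1 0 0 -0.8 0 0 0;-1 0 0 -3 0 0 0;-1 0 0 -4 0 0 0;-1 0 0 -4 0 0 0;-1 0 0 0 0 0 0",
)

```text
clock: 7.72
eef_pos: [449.2, -336.7, 167.0]
tool_rot: [3.132, 0.006, 1.57]
force: [0.7, -0.7, -0.4]
width: -0.1
gripper_force: 0.0
```

Request:
move_arm(
  targets="-1 2.5 3.2 0 0 0 0;-1 2.5 3.2 0 0 0 0;-1 2.5 3.2 0 0 0 0;-1 0 0 0 0 0 0;-1 0 0 0 0 0 0",
)

```text
clock: 8.13
eef_pos: [543.6, -255.9, 159.8]
tool_rot: [-3.141, -0.002, 1.577]
force: [-1.0, -1.2, -0.6]
width: -0.2
gripper_force: 0.0
```

```bash
python3 - <<'E'
from h import *
e=grab("scene","pics/s7.png"); s=read_state(); print(s['clock'],s['eef_pos'],s['force'])
a=load("pics/scene0.npz")["color"][170:300,150:340];b=e["color"][170:300,150:340]
f=lambda i:cv2.resize(i,(438,300),interpolation=cv2.INTER_CUBIC)
cv2.imwrite("pics/c7.png",np.vstack([f(a),f(b)])[:,:,::-1])
E
```

```text
8.1833 [ 541.65956813 -258.2619461   159.7034556 ] [-0.16149254 -0.77228297 -0.40785007]
```

View pics/c7.png

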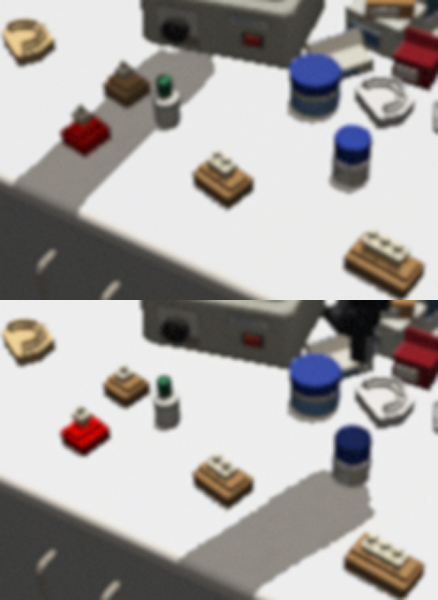

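The before and after views show all three dies lower, at crop (123,372), (222,465) and (385,548). The bases and bystanders haven't moved, and the arm is clear at rest.

```bash
python3 -c "
from cell import order; print(order.finish_job())"
```

```text
the job is handed in; nothing more can be done
None
```

I pressed the single-, two- and three-tooth dies home in that order, each stopping at 44 mm with no more than about 17 N at the wrist; nothing else visibly moved, and I handed the job in at about 8 s on the robot's clock (no verdict was returned).

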